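# Feel for the empty dock bay and seat the battery

## Robot

A 6-joint arm with a two-finger parallel gripper is mounted at the origin on the work surface; the furniture and walls round the work are solid. World frame = base frame: x ahead of the robot, y to its left, z up, the work surface at z = 0. Lengths are in m, angles in degrees, forces in N, time in s.
With the tool pointing down it reaches from about 0.325 to 0.85 m from the base axis. Payload 15.5 kg.
Tool frame: the origin (TCP) lies at the very end of the fingers, on their centre line; the grasp point (between the pads) lies arm.grip_depth behind it (arm.grip_depth is the distance from the TCP to the grasp point, in m); z points along the fingers, y is the line along which they close (so a half turn about z gives the same grasp; the last joint's range is limited). The gripper opens to 91 mm and grips with 3 to 60 N. Pads are 32 mm wide; open, the fingers measure 118 mm over their backs; the gripper's body (76 mm by 178 mm) begins 60 mm behind the grasp point.
Start: joints at [69.528, 28.281, 77.091, -0, 74.628, -5.472], TCP at [0.162, 0.604, 0.214] pointing down, gripper open.
Joint ranges: [-166.48, 166.48], [-47.26, 123.95], [12.59, 153.08], [-70.14, 250.14], [6.76, 159.57], [-176.63, 176.63]. Speed limits (degrees/s): [108.29, 108.29, 147.25, 172.46, 172.46, 172.46].

## Interface

Orientations are given as a 3x3 rotation matrix whose columns are the frame's x, y, z axes.
In Python, from rig import arm gives the robot as it stands. Calls block until the motion is done:
- arm.move_to(position, orientation): joint-space move of the TCP to a pose.
- arm.move_l(position, orientation=None, feed=0.15): straight line of the TCP; orientation=None keeps the orientation; feed is the mean speed in m/s.
- arm.move_joints(angles): joint-space move.
- arm.grip(opening): finger opening in m; the grip force is fixed at half the most; returns when the fingers have stopped.
- arm.sleep(seconds).
- arm.solve_ik(position, orientation): joint angles nearest the present ones, or None.
- arm.snapshot(name): name is "scene" or "side" or "wrist"; returns the picture (480x640x3 uint8, red, green, blue); there is no depth.
- arm.get_calibration(name): a dict with "intrinsics" (3x3 intrinsics, pixels), "cam_to_world" (4x4, takes a point from camera to world coordinates). Camera axes: x right, y down, z forward; pixel columns grow to the right and rows downward; lengths in m; the calibration is good to about 2 mm. A picture is of the moment at which its call begins: read the wrist's pose just before it. get_calibration takes no time and is no camera call; for the wrist camera it gives the pose at the moment of the call.
A pose or a line that the arm cannot do raises arm.Unreachable and nothing moves.
- arm.sign_off(): hands the job in; it is judged then, once.
Readings, each from a call of its own:
- arm.current_t(): time.
- arm.current_joint_positions(): joint angles.
- arm.current_dq(): joint speeds.
- arm.current_tau(): joint torques, N m.
- arm.current_ee_pos(): TCP position.
- arm.current_tool_rot(): TCP orientation.
- arm.current_force(): force on the tool from outside, world axes, zero at the start.
- arm.current_torque(): the same for the moment, N m.
- arm.current_width(): finger opening in m.
- arm.current_grasp_force(): force on a finger pad.
Only numpy, scipy, OpenCV 4.12 (cv2) and the standard library are available. Lean on these libraries where they do the work, as an engineer would, in place of code of your own. Each camera call takes 0.05 s, during which the arm holds its last target. There are 200 camera calls.

## Task

Two of the three bays of the grey battery dock still have an old spacer left inside, hidden under the bay's dust plate. Pick up the battery pack that stands on end on the bench, feel carefully with it which bay is empty (its plate goes down deep; over a spacer it stops early), and press the pack down in that bay until it sits firmly on its stop (a firm push of about 10 to 20 N), then let go. Never force the pack into the dock, and leave the other things on the bench where they are.

Things in the scene. Friction and masses are not known exactly. Their poses are not given: they have to be found in the camera images.
- dock: grey battery dock fixed to the bench: block 84 x 136 mm, 78 mm tall, black foot plate 96 x 148 x 6 mm, yellow strip and green lamps on its front. Origin: centre of its underside. x front to back, y along the row of bays, z up. Three identical upright bays open at the top, 40 mm apart along y. Which two hold spacers is unknown. More than 25 N between pack and dock breaks it.
- bay0 (a point): centre of the mouth of the bay at the -y end, level with the dock's top (78 mm above the bench), axes as the dock. Each mouth is 47.5 mm along x by 25.5 mm along y with a chamfered lip 4 mm wide and deep, about 1.7 mm play each side of the pack. 8 mm below the mouth lies a brass contact bar, sprung at 4.5 N per mm (7.5 mm travel), on a black dust plate that closes the bay.
- bay1 (a point): the same point of the middle bay. Every dust plate slides down under a steady push of about 4 N and stays where it is left. Over a spacer it stops after 12 to 19 mm; in the empty bay it stops after 24 to 38 mm, a depth not known beforehand. At a stop the push rises with the bar's spring, 4.5 N per mm.
- bay2 (a point): the same point of the bay at the +y end. In the empty bay the contacts engage with a push of at least 8 N on the stop, kept for 0.2 s; let go, the pack rises a few mm on the bar's spring and stays.
- battery_center (a point): centre of the black battery pack (yellow patch on one face), 44 x 22 x 87 mm, about 0.19 kg. It stands on its 44 x 22 mm end, so its centre is 43.5 mm above the bench. Axes: y along the 87 mm (vertical while it stands), x along the 44 mm, z along the 22 mm. It fits the bays either way round: 44 mm along the dock's x, 22 mm along its y.
- dropper_center (a point): brown dropper bottle with red cap, 29 mm diameter, 81 mm tall, upright; its centre, 40 mm up. To be left alone.
- disc_center (a point): round reference puck, black rim with copper face, 40 mm diameter, 12 mm tall, flat; its centre. To be left alone.
- stone_center (a point): black touchstone slab, 42 x 95 mm, 16 mm tall, flat; its centre. To be left alone.
Not all that is in view belongs to the job. What is shaped like the part that bears battery_center but green is not meant.

How it is judged:
By the outcome, as a careful person would: the job done as asked, in the order asked, and still so for the second after the job is handed in, with the robot touching nothing.
It also fails if it takes over 61 s, if anything falls off the work surface, if the arm or the gripper's body presses on something with over 40 N, if the wrist force passes 120 N, or if a joint passes its speed limit or range.

## Working session

There is one attempt and no reset: what is moved stays moved. The work goes in short steps, each a Python script; the robot and the scene stay as the last script left them, time stands still between calls to the robot, and variables do not carry over. Pictures are saved under pics/ and viewed, at most 10 in all, crops included, and the job is handed in when it is done.

```bash
ls; mkdir -p pics; python3 - <<'E'
from rig import arm
import cv2,numpy as np
np.set_printoptions(precision=4,suppress=True)
for n in ["scene","side"]:
    im=arm.snapshot(n); cv2.imwrite(f"pics/{n}0.png",im[:,:,::-1])
    c=arm.get_calibration(n); print(n,c["intrinsics"],c["cam_to_world"])
print(arm.grip_depth,arm.current_t(),arm.current_width(),arm.current_force(),arm.current_tool_rot())
E
```

```text
pics
scene [[444.9924   0.     315.5843]
 [  0.     444.9924 237.0415]
 [  0.       0.       1.    ]] [[-0.9151 -0.1843  0.3586  0.1126]
 [-0.4026  0.4644 -0.7888  0.9689]
 [-0.0212 -0.8663 -0.4991  0.5946]
 [ 0.      0.      0.      1.    ]]
side [[450.9585   0.     321.7099]
 [  0.     450.9585 245.8026]
 [  0.       0.       1.    ]] [[ 0.992  -0.0896  0.0888  0.3806]
 [-0.1259 -0.6563  0.7439 -0.6989]
 [-0.0084 -0.7491 -0.6624  0.8202]
 [ 0.      0.      0.      1.    ]]
0.0188 0.1 0.09106655039216996 [ 0.1713  0.1917 -0.0998] [[-0.9659  0.2588 -0.0004]
 [ 0.2588  0.9659 -0.001 ]
 [ 0.0001 -0.0011 -1.    ]]
```

View pics/scene0.png

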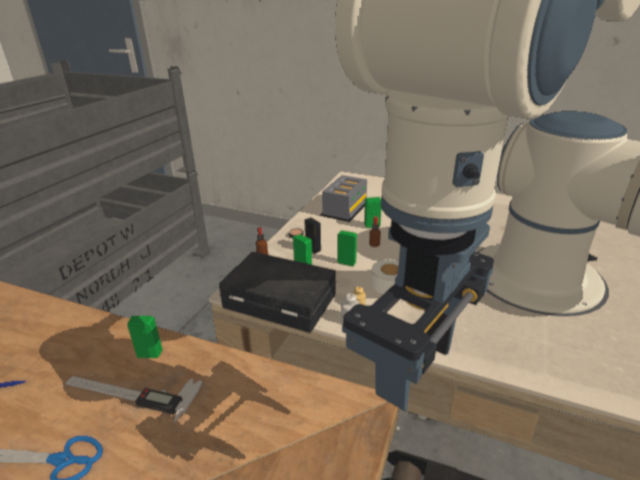

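View pics/side0.png

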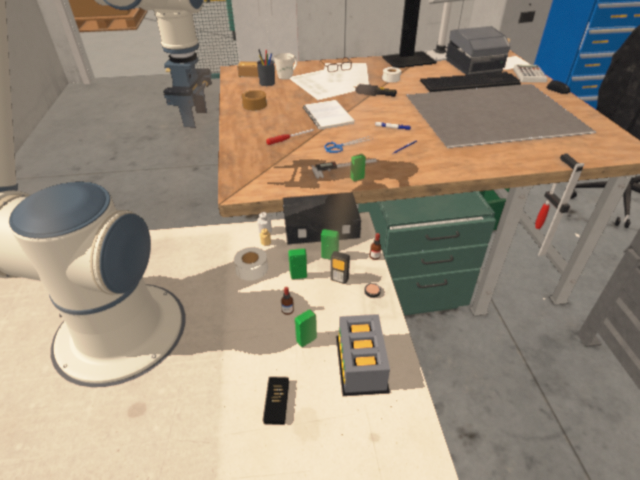

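The side view shows the dock at about (362,353). The only black upright pack with a yellow patch is at (341,267); the upright blocks at (298,264), (330,243), (306,329) and (358,167) are green, so they are not meant. The stone is at (277,400), the puck at (373,290), and there are bottles at (287,301) and (376,247). I'll confirm in one enlarged crop.

```bash
python3 - <<'E'
import cv2
im=cv2.imread("pics/side0.png")[220:400,270:410]
cv2.imwrite("pics/crop1.png",cv2.resize(im,None,fx=3.3,fy=3.3,interpolation=cv2.INTER_CUBIC))
E
cat > h.py <<'E'
from rig import arm
import cv2,numpy as np
np.set_printoptions(precision=4,suppress=True)
def ray(cal,uv,z):
    K,T=cal["intrinsics"],cal["cam_to_world"]
    d=T[:3,:3]@np.linalg.solve(K,[uv[0],uv[1],1.]); o=T[:3,3]
    return o+d*(z-o[2])/d[2]
def proj(cal,p):
    K,T=cal["intrinsics"],cal["cam_to_world"]
    q=K@(T[:3,:3].T@(np.asarray(p)-T[:3,3])); return q[:2]/q[2]
E
```

```text
(no output)
```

View pics/crop1.png

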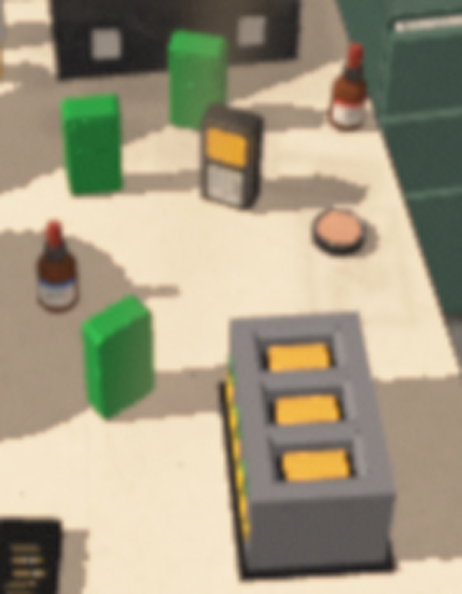

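The crop confirms it: the black pack with the yellow patch stands at crop (232,155), and the dock's top face has corners at (230,320), (358,314), (394,491) and (246,499). The dock's yellow front faces left, towards the robot.

```bash
python3 - <<'E'
from h import *
c=arm.get_calibration("side")
f=lambda u,v,z:ray(c,(270+u/3.3,220+v/3.3),z)
print("dock");P=[f(230,320,.078),f(358,314,.078),f(394,491,.078),f(246,499,.078)]
for p in P:print(p)
print(np.mean(P,0),[np.linalg.norm(P[i]-P[i-1]) for i in range(4)])
a=P[0]-P[3]+P[1]-P[2];print("y axis angle",np.degrees(np.arctan2(a[1],a[0])))
print("batt");B=[f(217,105,.087),f(264,113,.087),f(258,127,.087),f(203,118,.087)]
for p in B:print(p)
print(np.mean(B,0),[np.linalg.norm(B[i]-B[i-1]) for i in range(4)])
print(f(202,195,0),f(250,208,0))
for n,u,v,z in [("g",91,100,.087),("g2",197,40,.087),("bott",348,47,.08),("g3",120,310,.087),("disc",339,228,.012),("bott2",53,225,.08)]:print(n,f(u,v,z))
w=arm.get_calibration("wrist");print(w["cam_to_world"],arm.current_ee_pos(),w["intrinsics"])
E
```

```text
dock
[ 0.4891 -0.0952  0.078 ]
[ 0.5711 -0.1012  0.078 ]
[ 0.5629 -0.2321  0.078 ]
[ 0.4777 -0.2261  0.078 ]
[ 0.5252 -0.1636  0.078 ] [np.float64(0.13141029225819736), np.float64(0.08221140542195964), np.float64(0.1311097842587413), np.float64(0.08533553985909666)]
y axis angle 85.73318141736718
batt
[0.5097 0.0981 0.087 ]
[0.5423 0.0849 0.087 ]
[0.5354 0.0708 0.087 ]
[0.4975 0.0856 0.087 ]
[0.5212 0.0848 0.087 ] [np.float64(0.017430743952828384), np.float64(0.03515621254068577), np.float64(0.015686792417541947), np.float64(0.04067776558322839)]
[0.4983 0.0926 0.    ] [ 0.5325  0.074  -0.    ]
g [0.4186 0.116  0.087 ]
g2 [0.5055 0.1738 0.087 ]
bott [0.621  0.1579 0.08  ]
g3 [ 0.4198 -0.0852  0.087 ]
disc [0.592  0.0338 0.012 ]
bott2 [0.3825 0.0008 0.08  ]
[[ 0.2586  0.9374  0.2332  0.0961]
 [ 0.966  -0.2505 -0.0642  0.622 ]
 [-0.0018  0.2418 -0.9703  0.3835]
 [ 0.      0.      0.      1.    ]] [0.1616 0.6034 0.2134] [[411.2214   0.     322.6095]
 [  0.     411.2214 241.946 ]
 [  0.       0.       1.    ]]
```

The sizes fit: the dock's top measures 131 x 84 mm and the pack's 44 mm side lies at about -22°. Next I look from close by with the wrist camera, over the dock first and then over the pack.

```bash
cat >> h.py <<'E'
def R(a):
    a=np.radians(a);s,c=np.sin(a),np.cos(a)
    return np.array([[-s,c,0],[c,s,0],[0,0,-1.]])
import pickle
def shot(name,cam="wrist"):
    c=arm.get_calibration(cam);im=arm.snapshot(cam)
    cv2.imwrite(f"pics/{name}.png",im[:,:,::-1]);pickle.dump(c,open(f"pics/{name}.pkl","wb"));return c
E
python3 - <<'E'
from h import *
arm.move_to([.525,-.164,.23],R(85.7)); shot("dock1"); print(arm.current_t(),arm.current_joint_positions())
arm.move_to([.521,.085,.22],R(68)); shot("batt1"); print(arm.current_t(),arm.current_joint_positions(),arm.current_force())
a=cv2.imread("pics/dock1.png");b=cv2.imread("pics/batt1.png")
cv2.imwrite("pics/two.png",np.hstack([a[:,120:520],b[:,120:520]]))
E
```

```text
3.1333 [ -23.5111   21.3172   86.5103    0.0027   72.1758 -109.2554]
4.1667 [  2.6861  20.1211  90.2358  -0.0179  69.6283 -65.2935] [ 1.0033 -0.2399 -0.2389]
```

View pics/two.png

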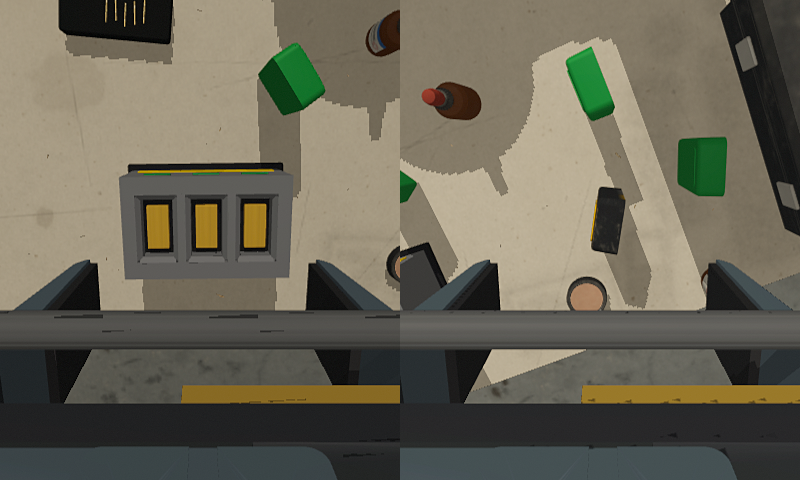

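The left half shows the dock's top and its three mouths at (157,225), (205,225) and (254,225). The right half shows the pack's top near (608,217) and the puck at (587,295). I'll enlarge both for the corners.

```bash
python3 - <<'E'
import cv2,numpy as np
a=cv2.imread("pics/two.png")
A=cv2.resize(a[165:285,115:300],None,fx=2.6,fy=2.6,interpolation=cv2.INTER_CUBIC)
B=cv2.resize(a[175:265,580:640],None,fx=5,fy=5,interpolation=cv2.INTER_CUBIC)
c=np.zeros((450,800,3),np.uint8);c[:A.shape[0],:A.shape[1]]=A;c[:B.shape[0],490:490+B.shape[1]]=B
cv2.imwrite("pics/zoom.png",c)
E
```

```text
(no output)
```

View pics/zoom.png

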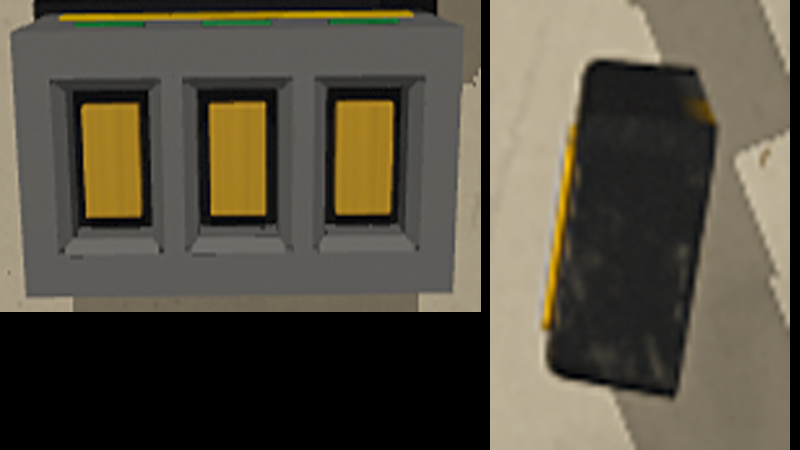

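```bash
python3 - <<'E'
from h import *
c=pickle.load(open("pics/dock1.pkl","rb"))
f=lambda u,v,z:ray(c,(235+u/2.6,165+v/2.6),z)
P=[f(12,30,.078),f(463,27,.078),f(452,291,.078),f(27,297,.078)]
for p in P:print(p)
print(np.mean(P,0),[np.linalg.norm(P[i]-P[i-1]) for i in range(4)])
a=P[1]-P[0]+P[2]-P[3];print("y angle",np.degrees(np.arctan2(a[1],a[0])))
a=P[3]-P[0]+P[2]-P[1];print("x angle",np.degrees(np.arctan2(a[1],a[0])))
for uu in [(51,168,157,59),(183,293,292,186),(315,425,418,313)]:
    M=[f(u,v,.078) for u,v in zip(uu,(79,79,251,253))];print("mouth",np.mean(M,0),[np.linalg.norm(M[i]-M[i-1]) for i in range(4)])
c=pickle.load(open("pics/batt1.pkl","rb"))
f=lambda u,v,z:ray(c,(300+(u-490)/5,175+v/5),z)
B=[f(575,118,.087),f(718,125,.087),f(677,397,.087),f(548,370,.087)]
for p in B:print(p)
print(np.mean(B,0),[np.linalg.norm(B[i]-B[i-1]) for i in range(4)])
a=B[3]-B[0]+B[2]-B[1];print("44 angle",np.degrees(np.arctan2(a[1],a[0])))
print("bottom",f(585,62,0),f(697,70,0))
E
```

```text
[ 0.4805 -0.224   0.078 ]
[ 0.4896 -0.0897  0.078 ]
[ 0.5724 -0.095   0.078 ]
[ 0.5644 -0.2296  0.078 ]
[ 0.5267 -0.1596  0.078 ] [np.float64(0.08407010839040899), np.float64(0.13461211391400268), np.float64(0.08293138485036171), np.float64(0.13488576711256636)]
y angle 86.37876106338828
x angle -3.700463740310701
mouth [ 0.5244 -0.1995  0.078 ] [np.float64(0.05481868737455911), np.float64(0.035326413990862525), np.float64(0.0543208549815264), np.float64(0.030822457743687658)]
mouth [ 0.5273 -0.1596  0.078 ] [np.float64(0.05481477531394631), np.float64(0.03320777268216056), np.float64(0.05415639704552294), np.float64(0.03331117755958648)]
mouth [ 0.5303 -0.1199  0.078 ] [np.float64(0.0548109404001511), np.float64(0.033202539956187674), np.float64(0.05415044622220068), np.float64(0.03297309535362591)]
[0.4962 0.0907 0.087 ]
[0.5051 0.1099 0.087 ]
[0.5417 0.089  0.087 ]
[0.5304 0.0723 0.087 ]
[0.5183 0.0905 0.087 ] [np.float64(0.038853600300718556), np.float64(0.021209192265358324), np.float64(0.0422437401308856), np.float64(0.020180043952538716)]
44 angle -28.9976093466031
bottom [0.4979 0.0907 0.    ] [0.5072 0.1098 0.    ]
```

The dock is well pinned: yaw 86.3°, bays at about (0.5244,-0.1995), (0.5269,-0.1596) and (0.5295,-0.1197). The pack is at (0.519,0.0905) with tool yaw about 62°. Now the grasp.

```bash
python3 - <<'E'
from h import *
arm.grip(.05)
arm.move_to([.519,.0905,.12],R(62))
arm.move_l([.519,.0905,.058],feed=.12)
print(arm.current_t(),arm.current_force(),arm.current_ee_pos())
arm.grip(.015)
print(arm.current_t(),arm.current_width(),arm.current_grasp_force(),arm.current_force())
p=arm.current_ee_pos()
arm.move_l([p[0],p[1],.17],feed=.15)
arm.move_to([.5295,-.1197,.17],R(86.3))
print(arm.current_t(),arm.current_width(),arm.current_grasp_force(),arm.current_force(),arm.current_ee_pos())
shot("held_w");shot("held_s","side")
a=cv2.imread("pics/held_w.png")[130:430,220:480];b=cv2.imread("pics/held_s.png")[230:410,290:430]
b=cv2.resize(b,None,fx=3,fy=3,interpolation=cv2.INTER_CUBIC);a=cv2.resize(a,None,fx=1.4,fy=1.4)
c=np.zeros((540,800,3),np.uint8);c[:a.shape[0],:a.shape[1]]=a;c[:,372:372+b.shape[1]]=b[:540]
cv2.imwrite("pics/held.png",c)
E
```

```text
6.0917 [-0.3919 -0.9543  0.3928] [0.5198 0.0905 0.0591]
6.65 0.020682152069355586 29.98617321252823 [-0.3019 -0.7846  5.8354]
8.4 0.020617401282550244 29.98063176870346 [ 1.0448  0.8476 -1.8184] [ 0.5291 -0.1191  0.1693]
```

View pics/held.png

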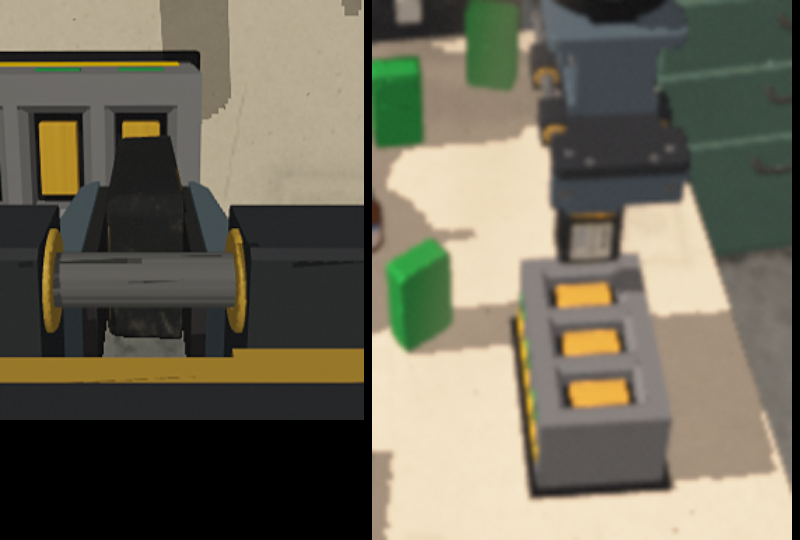

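The pack is held upright. Its base-facing bottom edge runs (117,137) to (171,137) in the wrist crop, and its -y bottom edge about (559,258) to (617,261) in the side crop. I'll turn these into an x offset in the hand.

```bash
python3 - <<'E'
from h import *
p=np.array(arm.current_ee_pos());Rt=np.array(arm.current_tool_rot());zb=p[2]-.059
print(p,Rt, arm.current_force())
w=pickle.load(open("pics/held_w.pkl","rb"));s=pickle.load(open("pics/held_s.pkl","rb"))
for z in (zb,zb-.001):
  for u,v in [(117,137),(171,137)]: print("w",Rt.T@(ray(w,(220+u/1.4,130+v/1.4),z)-p))
  for u,v in [(559,258),(617,261)]: print("s",Rt.T@(ray(s,(290+(u-372)/3,230+v/3),z)-p))
for u,v in [(108,203),(182,200)]: print("top w",Rt.T@(ray(w,(220+u/1.4,130+v/1.4),p[2]+.028)-p))
E
```

```text
[ 0.5294 -0.1185  0.1697] [[-0.9979  0.0641 -0.0006]
 [ 0.0641  0.9979  0.0004]
 [ 0.0006  0.0004 -1.    ]] [ 0.1609  0.21   -1.2282]
w [ 0.0195 -0.0107  0.059 ]
w [0.0195 0.0112 0.059 ]
s [ 0.0191 -0.0055  0.059 ]
s [-0.0194 -0.0107  0.059 ]
w [ 0.0193 -0.0107  0.06  ]
w [0.0192 0.0113 0.06  ]
s [ 0.019  -0.0047  0.06  ]
s [-0.0196 -0.0099  0.06  ]
top w [ 0.0205 -0.0091 -0.028 ]
top w [ 0.0213  0.0101 -0.028 ]
```

The pack sits within about 1 mm of centre in the hand. Now I feel bay 2 with guarded steps.

```bash
cat >> h.py <<'E'
BAY=[(.5244,-.1995),(.5269,-.1596),(.5295,-.1197)]
L=.059; YAW=86.3
def F(n=4):
    fs=[]
    for _ in range(n): arm.sleep(.01); fs.append(arm.current_force())
    return np.mean(fs,0)
def hover(i,z=.147,dx=-.001):
    t=np.array([BAY[i][0]+dx,BAY[i][1],z])
    arm.move_to([t[0],t[1],.17],R(YAW)); arm.move_l(t,feed=.1); arm.sleep(.15)
    return t,t+(t-np.array(arm.current_ee_pos()))*[1,1,0]
def feel(i,push=14.):
    t,cmd=hover(i); f0=F(10); log=[]; res="none"
    print("hover",arm.current_ee_pos()-t,f0)
    while True:
        step=.0015 if not log or log[-1][0]<.005 else .0008
        cmd=cmd+[0,0,-step]; arm.move_l(cmd,feed=.03); f=F()-f0
        d=.078-(arm.current_ee_pos()[2]-L); log.append((d,*f))
        print("%.1f: %.1f %.1f %.1f"%(d*1e3,*f), end=" | ")
        lat=np.r_[f[:2],0]; 
        if np.linalg.norm(lat)>1.5: cmd=cmd+np.clip(lat*.0001,-.0004,.0004)   # yield sideways
        if f[2]>18 or np.linalg.norm(lat)>10: res="guard"; break
        if d<.006 and f[2]>8: res="lip"; break
        if d<.031 and f[2]>9: res="spacer"; break
        if d>.031 and f[2]>push: res="stop"; break
        if d>.053: res="deep"; break
    print("\n",res,"t",arm.current_t(),"ee",arm.current_ee_pos(),"cmd",cmd,"w",arm.current_width())
    return res,cmd,f0
def up(cmd):
    arm.move_l([cmd[0],cmd[1],.147],feed=.08)
E
python3 - <<'E'
from h import *
r,cmd,f0=feel(2)
if r!="stop": up(cmd)
else:
    arm.sleep(.4); print(F()-f0)
E
```

```text
hover [ 0.0003 -0.0001  0.0005] [-0.3174  0.1143 -1.5068]
-8.5: 0.7 -0.1 -0.1 | -6.9: -0.0 0.1 0.1 | -5.4: 0.3 0.0 -0.3 | -3.9: -0.0 -0.4 0.0 | -2.4: 0.4 -0.1 -0.2 | -0.9: 0.0 -0.6 0.3 | 0.6: 0.5 0.1 0.2 | 2.0: -0.0 -0.3 0.1 | 3.6: 0.3 -0.3 0.3 | 5.0: 0.2 -0.1 -0.0 | 5.8: 0.6 0.2 -0.0 | 6.6: 0.5 0.1 -0.2 | 7.4: 0.4 -0.5 0.2 | 8.2: 0.3 0.2 -0.0 | 9.0: 1.3 -0.5 0.6 | 9.7: 0.7 0.4 3.4 | 10.5: 0.6 -0.2 4.0 | 11.4: 1.1 -0.2 3.8 | 12.2: 1.1 -0.1 4.1 | 13.0: 1.4 -0.6 3.7 | 13.8: 1.1 0.0 3.8 | 14.6: 0.8 0.4 3.5 | 15.5: 0.5 0.5 3.9 | 16.2: 0.7 0.4 3.6 | 17.0: 0.5 0.2 3.8 | 17.8: 0.5 0.2 3.7 | 18.6: 0.3 -0.1 4.2 | 19.4: 0.1 0.2 4.0 | 20.2: 0.5 0.5 3.9 | 21.0: 0.3 0.2 3.6 | 21.8: -0.1 0.2 3.8 | 22.6: 0.4 0.6 3.6 | 23.4: 0.0 0.4 3.1 | 24.2: -0.0 0.7 3.9 | 25.0: -0.1 0.4 4.2 | 25.8: -0.1 0.9 3.6 | 26.6: -0.3 0.4 4.1 | 27.4: -0.1 0.8 3.4 | 28.2: -0.4 0.1 3.9 | 29.0: 0.1 0.5 3.5 | 29.9: -0.2 0.3 4.0 | 30.7: -0.3 0.9 3.7 | 31.4: -0.1 0.7 3.6 | 32.2: 0.2 0.2 4.2 | 33.0: 0.3 0.6 3.5 | 33.8: -0.1 0.1 3.6 | 34.6: 0.0 0.8 3.4 | 35.4: 0.0 0.6 3.9 | 36.2: -0.3 0.9 6.1 | 36.9: -1.6 0.3 8.9 | 37.5: -1.5 0.8 12.1 | 38.1: -1.3 0.9 15.0 | 
 stop t 24.1 ee [ 0.5283 -0.1196  0.0989] cmd [ 0.5279 -0.1194  0.0984] w 0.021109777200236275
[-1.6341  1.0575 14.005 ]
```

Bay 2's plate went down about 26.5 mm before its stop (a spacer allows at most 19 mm), and the push then rose at the spring rate to 14–15 N, held for over 0.4 s. Bay 2 is the empty one and the pack is seated, so I release and retreat.

```bash
python3 - <<'E'
from h import *
p=np.array([.5279,-.1194,.0984])
arm.move_l(p+[0,0,.002],feed=.02); print(F())
arm.grip(.06); print(arm.current_width(),arm.current_force())
arm.move_l(p+[0,0,.10],feed=.15)
arm.move_to([.46,.0,.25],R(YAW)); arm.sleep(.2)
print(arm.current_t(),arm.current_force())
shot("end_s","side")
b=cv2.imread("pics/end_s.png")[220:430,260:420]
cv2.imwrite("pics/end.png",cv2.resize(b,None,fx=2.8,fy=2.8,interpolation=cv2.INTER_CUBIC))
E
```

```text
[ 0.4092 -0.0329  5.4319]
0.0597283276316584 [-0.3947  0.0631  0.3277]
27.2083 [ 0.2624 -0.1899 -0.5278]
```

View pics/end.png

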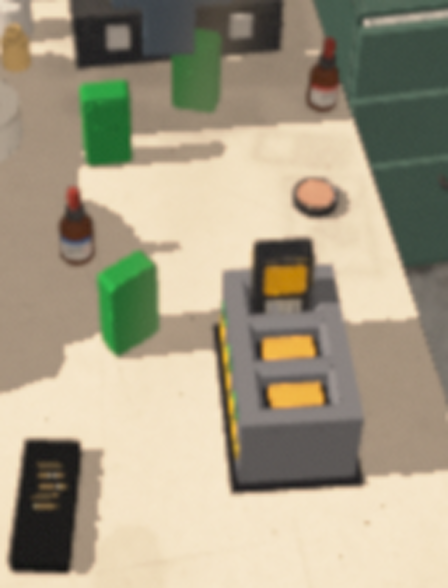

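The pack stands seated in the +y bay at crop (283,275). The bottles, puck, stone and green blocks are where they were, and the robot touches nothing.

```bash
python3 -c "
from rig import arm
print(arm.sign_off())"
```

```text
the job is handed in; nothing more can be done
None
```

The pack is seated in bay 2 (the +y end), whose plate went down about 26 mm; I pressed it with 14–15 N, let go, and handed the job in after about 27 s, without probing the other two bays.

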